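Eject the tall scanner battery and trap it

ROBOT

A 7-joint arm with a two-finger parallel gripper is mounted at the origin on the work surface. World frame = base frame: x ahead of the robot, y to its left, z up, the work surface at z = 0. Lengths are in m, angles in rad, forces in N, time in s.
With the tool pointing down it reaches from about 0.375 to 0.925 m from the base axis. Payload 3.1 kg.
Tool frame: the origin (TCP) lies between the finger pads; the fingertips stand 19 mm ahead of it and the grasp point (between the pads) is the TCP; z points along the fingers, y is the direction in which the jaws open and shut (so a half turn about z gives the same grasp; the last joint's range is limited). The gripper opens to 85 mm and grips with 20 to 120 N. Pads are 22 mm wide; open, the fingers measure 114 mm over their backs; the gripper's body (76 mm by 85 mm) begins 54 mm behind the grasp point. The pads swing forward as they close: fully open they stand 13 mm farther back than shut.
Start: joints at [-1.2, 0.383, 0.044, 1.598, -0.018, 1.161, -0.05], TCP at [0.294, 0.58, 0.25] pointing down, gripper open.
Joint ranges: [-2.61, 2.61], [-0.41, 2.15], [-1.48, 1.57], [0, 2.5], [-1.57, 4.71], [0.05, 1.97], [-2.85, 2.85]. Speed limits (rad/s): [2.79, 2.79, 3.14, 3.14, 3.14, 3.14, 3.14].

INTERFACE

Orientations are given as a unit quaternion [x, y, z, w].
In Python, from bench import move_ptp, movel, move_j, move_gripper, pause, inverse_kinematics, read_camera, camera_params, MotionError, sign_off, look_for, tip_of, read_time_s, read_qpos, read_joint_vel, read_effort, read_eef_pos, read_tcp_rot, read_ft_force, read_ft_torque, read_finger_gap gives the robot as it stands. Calls block until the motion is done:
- move_ptp(position, orientation): joint-space move of the TCP to a pose.
- movel(position, orientation=None, speed=0.15): straight line of the TCP; orientation=None keeps the orientation; speed is the mean speed in m/s.
- move_j(angles): joint-space move.
- move_gripper(opening, effort=None): finger opening in m; effort is the grip in N (None keeps the last); returns when the fingers have stopped.
- pause(seconds).
- inverse_kinematics(position, orientation): joint angles nearest the present ones, or None.
- read_camera(name): name is "side" or "top" or "wrist"; returns the picture (420x560x3 uint8, red, green, blue); there is no depth.
- camera_params(name): a dict with "K" (3x3 intrinsics, pixels), "dist_coeffs" ([k1, k2, p1, p2, k3] as OpenCV has them; the pictures are not rectified), "camera_from_world" (4x4, takes a point from world to camera coordinates). Camera axes: x right, y down, z forward; pixel columns grow to the right and rows downward; lengths in m; the calibration is good to about 2 mm. A picture is of the moment at which its call begins: read the wrist's pose just before it. camera_params takes no time and is no camera call; for the wrist camera it gives the pose at the moment of the call.
A pose or a line that the arm cannot do raises MotionError and nothing moves.
- sign_off(): hands the job in, once; it reports no verdict.
Trained networks look in the newest picture that a camera, given by its name, has taken for a name from the list of things; names that differ only in an ending like _2 or _b are one class to them, and where a whole thing is asked for, a point or a joint stands for the part that bears it (a point fixed in the world has none). Each returns a list of dicts, best first, with "confidence" (0 to 1); they miss things now and then, are a little off and sometimes report something else, mostly with a low value. They report only what shows in the picture. A call takes as long as a camera call. They do not tell look-alikes from the thing itself.
- look_for(camera, name): "at" ([column, row] in pixels, amid what is visible of it).
- tip_of(camera, name): "at" ([column, row] in pixels: a listed point, or the origin of a listed thing).
Readings, each from a call of its own:
- read_time_s(): time.
- read_qpos(): joint angles.
- read_joint_vel(): joint speeds.
- read_effort(): joint torques, N m.
- read_eef_pos(): TCP position.
- read_tcp_rot(): TCP orientation.
- read_ft_force(): force on the tool from outside, world axes, zero at the start.
- read_ft_torque(): the same for the moment, N m.
- read_finger_gap(): finger opening in m.
Only numpy, scipy, OpenCV 4.12 (cv2) and the standard library are available. Lean on these libraries where they do the work, as an engineer would, in place of code of your own. Each camera call takes 0.05 s, during which the arm holds its last target.

TASK

Press the eject key behind the tall scanner battery fully down with one fingertip, with the other fingertip already standing about 15 mm in front of that battery, so that the battery springs out of its seat and is trapped against that finger, upright on the deck and not past the front ends of the side rails. Finish while holding it like that: key still held fully down, battery still pressing against the other finger. Nothing is to be picked up; leave the slim battery, the mugs and the tape roll alone.

Things in the scene. Friction and masses are not known exactly. Their poses are not given: they have to be found in the camera images.
- dock: Grey two-bay battery charging dock, fixed, 132 mm (x) by 156 mm (y). Origin on the bench under its middle; z up; its own -x is the FRONT, the way batteries spring out (towards the robot at yaw 0). Flat deck 30 mm above the bench, x = -70 to +62 mm. Bay A is centred on y = +42 mm, bay B on y = -42 mm. Around the keys it stands at most 6 mm above the deck.
- bay_a_front (a point): Point on the deck midway between the front ends of bay A's side rails, dock x = -56, y = +42 mm. The rails stand 6 mm above the deck, 54 mm apart inside, from x = +14 to -56 mm; the front is open. A seated battery spans x = +8 to -26 mm; a 6 mm high stop tooth just in front of it sinks with the key.
- bay_b_front (a point): The same point of bay B, at dock x = -56, y = -42 mm. In each bay, between key and battery, is a thin steel spring ram (top 8 mm above the deck, at x = +8.5 to +11.5 mm when compressed). It travels 30 mm to the front, pushing with 4 N at first and 2.2 N at its end; a battery that nothing stops is thrown along the deck and past the rails.
- key_a_top (a point): Centre of the top face of bay A's eject key, a plain aluminium cap 30 mm (dock x) by 32 mm (dock y) at dock x = +36, y = +42 mm. Its top is 17 mm above the deck (47 mm above the bench) when up and 8 mm above the deck when fully pressed.
- key_b_top (a point): The same point of bay B's identical key, at dock x = +36, y = -42 mm.
- key_a (a joint): Travel of bay A's key in m: 0 up, 0.009 fully pressed. Spring key, 2.4 N at first, about 5 N fully down, plus up to 3 N of latch friction. The battery in that bay is released at about 0.006 m. Let go, it rises again.
- key_b (a joint): The same for bay B's key.
- tall_battery_center (a point): Centre (half-way up) of the tall battery, a loose black block 34 mm (dock x) by 50 mm (dock y) by 38 mm high, about 0.20 kg, standing on the deck in bay A or bay B. Seated, this point is at dock x = -9 mm and 49 mm above the bench.
- slim_battery_center (a point): Centre of the slim battery, the same block but only 22 mm high, seated in the other bay. To be left alone.
- mug_left: Loose pale yellow mug, 82 mm wide, 95 mm high, origin under its middle, its origin 160 to 200 mm to the dock's +y side. To be left alone.
- mug_right: The same kind of mug on the dock's -y side. To be left alone.
- tape_roll: Loose beige tape roll, a ring standing on end behind the dock, 90 mm wide, 48 mm high, origin under its middle. To be left alone.
Things that resemble listed ones, but are neither listed nor needed, are in the scene too. What is shaped like the part that bears tall_battery_center but pink or yellow is not meant.

How it is judged:
At the end, for the whole second after the job is handed in: The tall battery rests on the deck, 6 to 32 mm forward of its seat, upright within 0.15 rad and still, pressed against a finger (over 0.3 N), while a finger holds its own bay's key down by more than 6.5 of its 9 mm; the slim battery has not moved 5 mm (x of tall_battery_center in the frame of dock between -0.041 and -0.015 m and height (world z) of tall_battery_center between 0.045 and 0.053 m and angle between tall_battery_center's own z axis and vertical below 0.15 rad and linear speed of tall_battery below 0.02 m/s and contact force between the fingers and tall_battery above 0.3 N and ((y of tall_battery_center in the frame of dock above 0 m and value of joint key_a above 0.0065 m and contact force between the fingers and key_a above 0.5 N) or (y of tall_battery_center in the frame of dock below 0 m and value of joint key_b above 0.0065 m and contact force between the fingers and key_b above 0.5 N)) and distance of slim_battery_center from where it was at the start of the episode below 0.005 m); the arm keeps its last pose, push and grip.
It fails at once if the tall battery was lifted (its centre rose 8 mm) (height (world z) of tall_battery_center above 0.057 m).
It fails at once if the tall battery slid away, more than 40 mm from its seat (x of tall_battery_center in the frame of dock below -0.049 m).
It fails at once if the slim battery was moved 6 mm (distance of slim_battery_center from where it was at the start of the episode above 0.006 m).
It fails at once if a mug or the tape roll was moved 15 mm (distance of any of mug_left, mug_right, tape_roll from where it was at the start of the episode above 0.015 m).
It also fails if it takes over 32 s, if anything falls off the work surface, if the arm or the gripper's body presses on something with over 40 N, if the wrist force passes 120 N, or if a joint passes its speed limit or range.

## Working session

There is one attempt and no reset: what is moved stays moved. The work goes in short steps, each a Python script; the robot and the scene stay as the last script left them, time stands still between calls to the robot, and variables do not carry over. Pictures are saved under pics/ and viewed, and the job is handed in when it is done.

```bash
ls; mkdir -p pics
python3 - <<'E'
from bench import *
import cv2, numpy as np
print(read_time_s(), read_eef_pos(), read_tcp_rot(), read_finger_gap())
for c in ["top","side","wrist"]:
    im=read_camera(c); cv2.imwrite(f"pics/{c}0.png",im[:,:,::-1])
    for n in ["dock","tall_battery_center","slim_battery_center","key_a_top","bay_a_front","mug_left","tape_roll"]:
        try: print(c,n,[(d["confidence"],d["at"]) for d in tip_of(c,n)])
        except Exception as e: print(n,e)
print(read_time_s())
E
```

```text
pics
0.0 [0.29327171 0.57905894 0.2488614 ] [ 2.32223067e-01  9.72661630e-01 -1.31859067e-03 -2.48017355e-04] 0.08520460280960103
top dock [(0.79, [251.6, 206.8])]
top tall_battery_center [(0.89, [156.2, 243.6]), (0.81, [225.6, 197.1]), (0.69, [235.6, 301.5])]
top slim_battery_center [(0.66, [273.9, 211.7]), (0.37, [237.6, 174.7])]
top key_a_top [(0.85, [236.3, 174.5]), (0.27, [265.5, 242.1])]
top bay_a_front []
top mug_left [(0.94, [167.8, 169.2])]
top tape_roll [(0.57, [257.5, 118.1])]
side dock [(0.34, [304.5, 240.4])]
side tall_battery_center [(0.85, [319.3, 295.7]), (0.81, [278.1, 228.9]), (0.77, [385.0, 251.9])]
side slim_battery_center [(0.72, [300.0, 208.1])]
side key_a_top [(0.71, [247.6, 223.5])]
side bay_a_front [(0.67, [300.4, 243.7])]
side mug_left [(0.74, [223.4, 295.0])]
side tape_roll [(0.97, [193.0, 222.6])]
wrist dock []
wrist tall_battery_center []
wrist slim_battery_center []
wrist key_a_top []
wrist bay_a_front []
wrist mug_left []
wrist tape_roll []
1.2
```

View pics/top0.png

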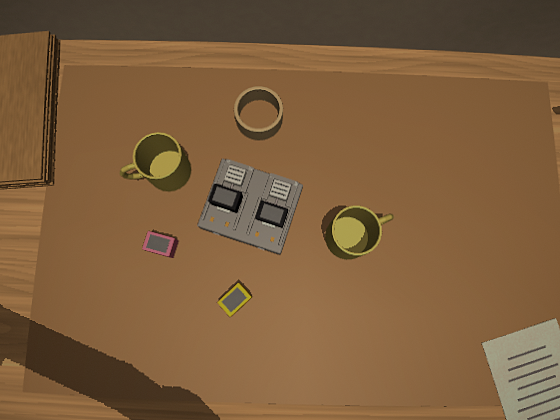

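View pics/side0.png

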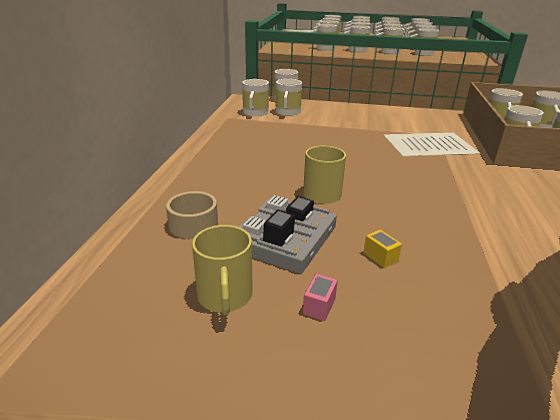

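The top view shows the dock at (250,206). The tall-battery candidates are black at (225,197), in the dock's left bay, pink at (158,244) and yellow at (235,300). The black one fits, since it is seated in the dock next to the slim one at (272,214). I'll confirm this in an enlarged crop.

```bash
cat > h.py <<'E'
from bench import *
import cv2, numpy as np
def ray(c,px,P=None):
    P=P or camera_params(c); K=np.array(P["K"]);D=np.array(P["dist_coeffs"]);T=np.array(P["camera_from_world"])
    u=cv2.undistortPoints(np.array([[px]],float),K,D)[0,0]
    d=T[:3,:3].T@np.array([u[0],u[1],1]); o=-T[:3,:3].T@T[:3,3]; return o,d
def atz(c,px,z,P=None):
    o,d=ray(c,px,P); return o+d*(z-o[2])/d[2]
def proj(c,p,P=None):
    P=P or camera_params(c); K=np.array(P["K"]);D=np.array(P["dist_coeffs"]);T=np.array(P["camera_from_world"])
    return cv2.projectPoints(np.array(p,float).reshape(-1,1,3),cv2.Rodrigues(T[:3,:3])[0],T[:3,3],K,D)[0][:,0]
E
python3 - <<'E'
from h import *
t=cv2.imread("pics/top0.png")[150:265,190:310]; s=cv2.imread("pics/side0.png")[185:275,235:345]
cv2.imwrite("pics/crop_t.png",cv2.resize(t,None,fx=5,fy=5,interpolation=cv2.INTER_CUBIC))
cv2.imwrite("pics/crop_s.png",cv2.resize(s,None,fx=6,fy=6,interpolation=cv2.INTER_CUBIC))
print("tall",atz("top",[225.6,197.1],.049),atz("side",[278.1,228.9],.049))
print("slim",atz("top",[273.9,211.7],.041),atz("side",[300,208.1],.041))
print("keyA",atz("top",[236.3,174.5],.047),atz("side",[247.6,223.5],.047))
print("dock",atz("top",[251.6,206.8],0),atz("side",[304.5,240.4],0))
print("mug",atz("top",[167.8,169.2],0)); print("tape",atz("top",[257.5,118.1],0),atz("side",[193,222.6],0))
print([(d["confidence"],d["at"]) for d in look_for("top","mug_right")])
E
```

```text
tall [0.61853323 0.14327807 0.049     ] [0.61815996 0.14763066 0.049     ]
slim [0.59677297 0.05869823 0.041     ] [0.59333654 0.0613216  0.041     ]
keyA [0.6601647  0.12680339 0.047     ] [0.67166855 0.13958771 0.047     ]
dock [0.61214086 0.10017511 0.        ] [0.5776914 0.1021103 0.       ]
mug [0.6792152 0.2604813 0.       ]
tape [0.78617356 0.09589624 0.        ] [0.78995169 0.08887229 0.        ]
[(0.9, [352.0, 226.3])]
```

View pics/crop_t.png

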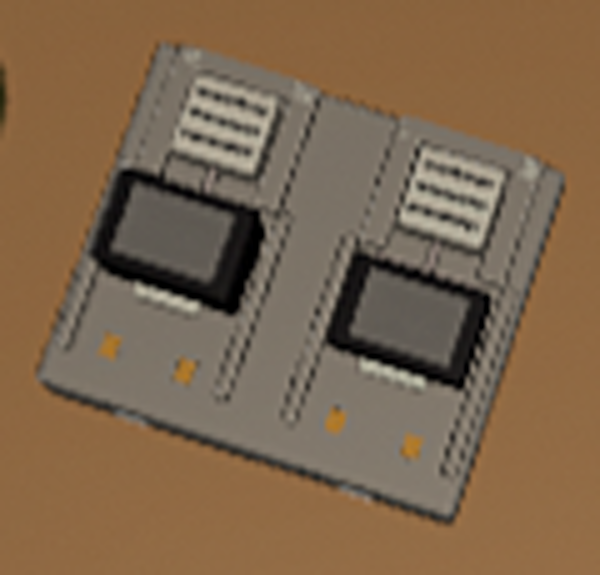

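View pics/crop_s.png

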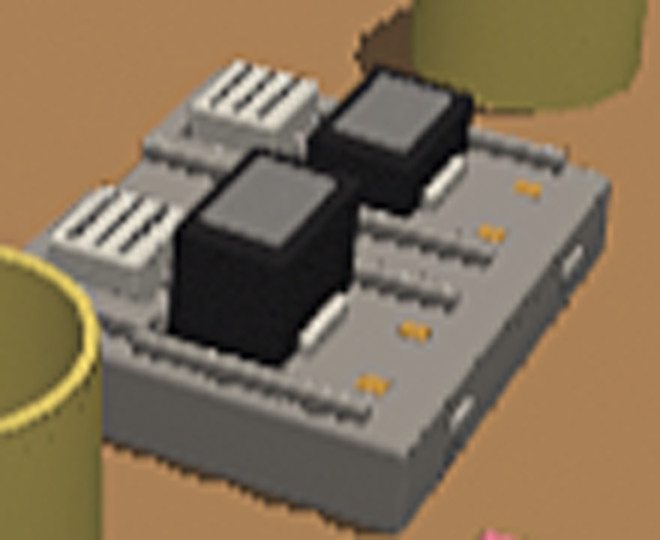

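Confirmed: in both crops the tall black battery stands in bay A, at crop (170,245) in the top view and (265,255) in the side view. The slim one is in bay B. Next I'll move above it and refine with the wrist camera.

```bash
cat >> h.py <<'E'
from scipy.spatial.transform import Rotation as R
def quat(yaw,s=1):
    y=s*np.array([np.cos(yaw),np.sin(yaw),0]); z=np.array([0,0,-1.]); x=np.cross(y,z)
    return R.from_matrix(np.c_[x,y,z]).as_quat()
E
python3 - <<'E'
from h import *
yaw=-.252
for s in (1,-1):
    print(s,inverse_kinematics([.60,.12,.26],quat(yaw,s)), inverse_kinematics([.61,.14,.06],quat(yaw,s)))
s=min((1,-1),key=lambda s:abs(inverse_kinematics([.60,.12,.26],quat(yaw,s))[6]))
print(s)
move_ptp([.60,.12,.26],quat(yaw,s))
P=camera_params("wrist"); im=read_camera("wrist"); cv2.imwrite("pics/w1.png",im[:,:,::-1])
import pickle; pickle.dump(P,open("w1.pkl","wb"))
for n in ["dock","tall_battery_center","slim_battery_center","key_a_top","bay_a_front"]:
    for d in tip_of("wrist",n): print(n,d["confidence"],d["at"],atz("wrist",d["at"],{"d":0,"t":.049,"s":.041,"k":.047,"b":.03}[n[0]],P)[:2])
print(read_time_s(),read_eef_pos(),read_ft_force())
E
```

```text
1 [-0.7449497   0.33903388  0.59356198  1.70641555 -0.20444537  1.15855233
 -0.34736753] [-0.72523588  0.62751715  0.55968511  1.80344895 -0.43378364  0.8355324
 -0.20662687]
-1 [-0.38762469  0.30342953  0.14898819  1.68910573 -0.04855283  1.15265714
  2.66397194] [-0.27371019  0.55939237 -0.02249804  1.78020458  0.01660741  0.80217846
  2.58526766]
1
dock 0.93 [299.3, 192.7] [0.61518588 0.09654175]
tall_battery_center 0.97 [181.4, 56.2] [0.54305399 0.25383151]
tall_battery_center 0.94 [140.5, 212.5] [0.45848569 0.12709405]
tall_battery_center 0.88 [289.7, 159.4] [0.61396827 0.14181148]
slim_battery_center 0.84 [288.5, 239.0] [0.59318359 0.0613425 ]
key_a_top 0.72 [340.7, 158.6] [0.66125382 0.13040145]
bay_a_front 0.77 [248.6, 152.3] [0.57585485 0.15613314]
3.5417 [0.59988316 0.12068248 0.25994047] [-1.09941244  0.74162818 -0.73003745]
```

View pics/w1.png

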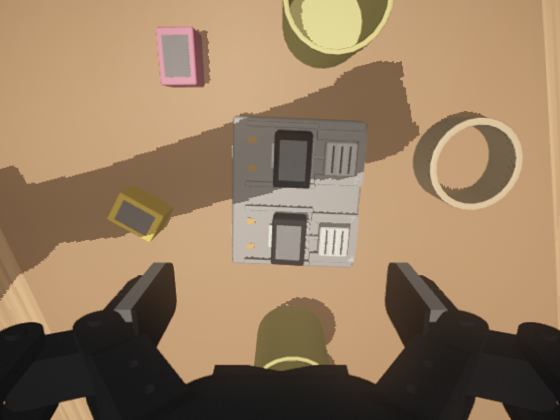

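The wrist view shows the dock upright, with its front on the left. The tall battery is at (292,158), key A at (341,158) and the slim battery at (290,238). I'll enlarge it to get the corners for a dock pose fit.

Run:
```python
import cv2
i=cv2.imread("pics/w1.png")[110:275,225:375]
cv2.imwrite("pics/w1c.png",cv2.resize(i,None,fx=3.6,fy=3.6,interpolation=cv2.INTER_CUBIC))
```

```text
(no output)
```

View pics/w1c.png

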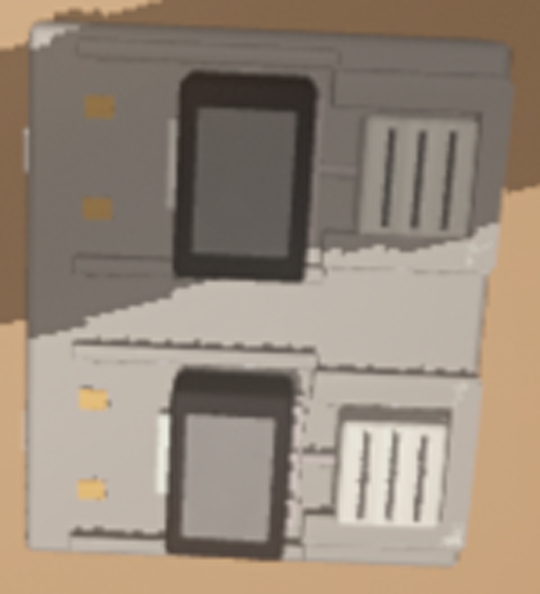

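```bash
cat > fit.py <<'E'
from h import *
import pickle
from scipy.optimize import least_squares
P=pickle.load(open("w1.pkl","rb"))
k=.047
obj=np.array([[-70,78,30],[62,78,30],[62,-78,30],[-70,-78,30],
 [21,58,47],[51,58,47],[51,26,47],[21,26,47],[21,-26,47],[51,-26,47],[51,-58,47],[21,-58,47]])/1000
px=np.array([[30,28],[510,45],[460,562],[28,548],[365,117],[480,120],[472,238],[358,234],[343,418],[448,420],[440,527],[336,524]])/3.6+[225,110]
def w(p,o):
    c,s=np.cos(p[2]),np.sin(p[2]); return np.c_[p[0]+c*o[:,0]-s*o[:,1],p[1]+s*o[:,0]+c*o[:,1],o[:,2]]
r=least_squares(lambda p:(proj("wrist",w(p,obj),P)-px).ravel(),[.615,.1,-.25])
print(r.x); print(r.fun.reshape(-1,2).round(1).tolist())
objt=obj; px2=np.array([[162,42],[565,175],[452,512],[42,375],[198,75],[277,97],[0,0]])/5+[190,150]
ot=obj[[0,1,2,3]]
pt=np.array([[42,375],[160,45],[565,175],[455,510]])/5+[190,150]
r2=least_squares(lambda p:(proj("top",w(p,ot))-pt).ravel(),[.615,.1,-.25])
print("top",r2.x,r2.fun.round(1).tolist())
print(-np.array(P["camera_from_world"])[:3,:3].T@np.array(P["camera_from_world"])[:3,3])
p=r.x
v=cv2.imread("pics/w1.png")
import itertools
tall=np.array([[a,b,c] for c in(68,30) for a,b in [(-26,67),(8,67),(8,17),(-26,17)]])/1000
slim=np.array([[a,b,c] for c in(52,30) for a,b in [(-26,-17),(8,-17),(8,-67),(-26,-67)]])/1000
def poly(o,col):
    q=((proj("wrist",w(p,o),P)-[225,110])*3.6).round().astype(int); cv2.polylines(big,[q],True,col,1)
big=cv2.resize(v[110:275,225:375],None,fx=3.6,fy=3.6)
for o,c in[(obj[:4],(0,255,0)),(obj[4:8],(0,255,0)),(obj[8:],(0,255,0)),(tall[:4],(0,0,255)),(slim[:4],(255,0,0)),(slim[4:],(255,255,0))]: poly(o,c)
cv2.imwrite("pics/fit.png",big)
E
python3 fit.py
```

```text
[ 0.61512177  0.09955489 -0.28445997]
[[-1.2, -2.0], [1.1, -1.5], [0.3, 1.9], [-0.8, 1.7], [0.2, -0.9], [-0.0, -0.5], [-0.9, 0.2], [-0.3, 0.2], [0.3, 0.3], [0.9, 0.8], [0.3, 0.6], [0.1, 0.4]]
top [ 0.61423575  0.09857002 -0.28656139] [-1.4, 1.0, 0.0, -1.5, 1.0, -1.4, 0.4, 1.7]
[0.61613134 0.18720722 0.38357526]
```

View pics/fit.png

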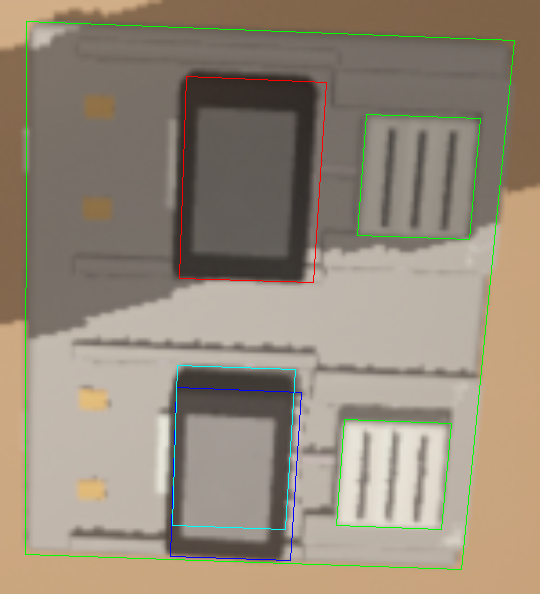

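```bash
cat >> h.py <<'E'
DX,DY,YAW=.6148,.0992,-.285
def dk(x,y,z):
    c,s=np.cos(YAW),np.sin(YAW); return [DX+c*x-s*y,DY+s*x+c*y,z]
def indock(p):
    c,s=np.cos(YAW),np.sin(YAW); a,b=p[0]-DX,p[1]-DY; return np.array([c*a+s*b,-s*a+c*b,p[2]])*1000
E
python3 - <<'E'
from h import *
move_gripper(.072)
print(read_finger_gap())
q=quat(YAW,1)
move_ptp(dk(-.006,.042,.16),q); movel(dk(-.006,.042,.10),q)
pause(.3)
print(indock(read_eef_pos()),read_ft_force(),read_time_s())
for c in["wrist","side","top"]: cv2.imwrite(f"pics/{c}2.png",read_camera(c)[:,:,::-1])
s=cv2.imread("pics/side2.png")[140:290,200:380]; cv2.imwrite("pics/side2c.png",cv2.resize(s,None,fx=4,fy=4,interpolation=cv2.INTER_CUBIC))
E
```

```text
0.07195033836442781
[ -5.29747749  42.36486421 101.16626469] [-0.81025101 -0.3032249  -0.50827493] 5.1833
```

View pics/wrist2.png

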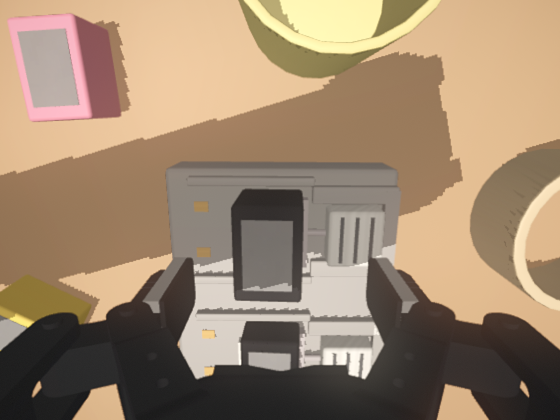

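View pics/side2c.png

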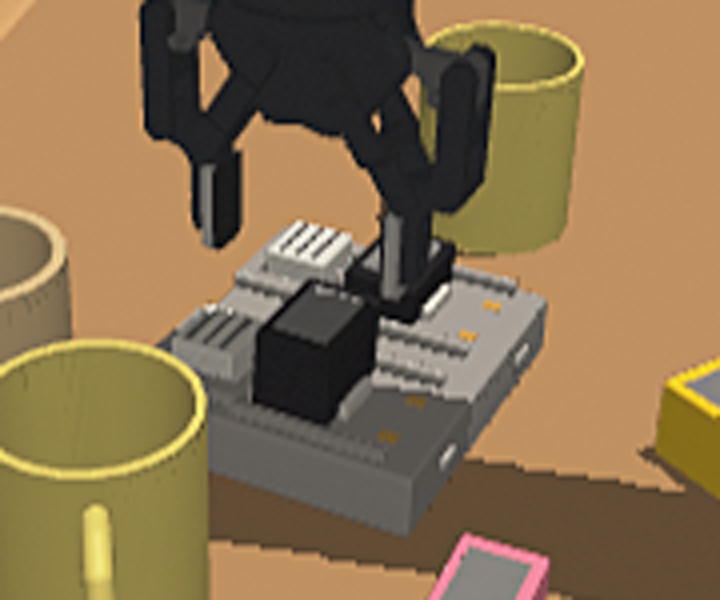

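The wrist view shows the pads at columns 190 and 370, straddling the tall battery (235–302). Key A (327–382) lies beneath the right-hand finger. The side crop agrees. Next I'll check the alignment by projecting points, then descend with force steps.

Run:
```python
from h import *
P=camera_params("wrist")
print("keyA corners",proj("wrist",[dk(x,y,.047) for x,y in[(.021,.058),(.051,.058),(.051,.026),(.021,.026)]],P).round(0).tolist())
print("tall top",proj("wrist",[dk(x,y,.068) for x,y in[(-.026,.067),(.008,.067),(.008,.017),(-.026,.017)]],P).round(0).tolist())
for z in(.080,.085,.09,.095): print(z,proj("wrist",[dk(x,y,z) for x,y in[(-.0413,.053),(-.0413,.031),(.0307,.053),(.0307,.031)]],P).round(0).tolist())
q=quat(YAW,1)
movel(dk(-.0067,.0416,.078),q,speed=.06); pause(.2)
f0=np.array(read_ft_force()); print(f0,indock(read_eef_pos()))
for i in range(12):
    z=.076-.002*i
    movel(dk(-.0067,.0416,z),q,speed=.04); pause(.1)
    f=np.array(read_ft_force()); print(round(z,4),indock(read_eef_pos())[2].round(1),(f-f0).round(2))
    if f[2]-f0[2]>1.5: break
print(read_time_s())
```

```text
keyA corners [[331.0, 211.0], [388.0, 211.0], [383.0, 268.0], [329.0, 268.0]]
tall top [[235.0, 205.0], [310.0, 205.0], [307.0, 303.0], [239.0, 303.0]]
0.08 [[198.0, 243.0], [201.0, 289.0], [363.0, 243.0], [360.0, 289.0]]
0.085 [[195.0, 248.0], [199.0, 294.0], [366.0, 248.0], [363.0, 294.0]]
0.09 [[193.0, 252.0], [196.0, 300.0], [369.0, 252.0], [365.0, 300.0]]
0.095 [[190.0, 257.0], [193.0, 306.0], [372.0, 257.0], [368.0, 306.0]]
[ 0.22928844 -0.07061273 -0.04577268] [-6.32526967 41.69996564 78.38441117]
0.076 76.0 [ 0.08  0.08 -0.1 ]
0.074 73.9 [ 0.48 -0.62 -0.12]
0.072 71.9 [-0.32 -0.38  0.7 ]
0.07 70.0 [ 0.59 -0.68  0.65]
0.068 67.9 [-0.35 -0.57 -0.24]
0.066 66.0 [-1.41 -0.42  0.54]
0.064 64.0 [-0.14 -0.41 -0.42]
0.062 62.0 [-0.07  0.09 -0.12]
0.06 59.9 [-1.33 -0.09 -0.8 ]
0.058 58.0 [0.07 0.44 0.04]
0.056 56.2 [-1.21 -0.4   3.  ]
9.9
```

Contact came at TCP z≈0.057, consistent with a tip at 0.047. I'll press on in small steps. The full stop should be near 0.048.

Run:
```python
from h import *
q=quat(YAW,1)
for i in range(12):
    z=.055-.001*i
    movel(dk(-.0067,.0416,z),q,speed=.03); pause(.1)
    f=np.array(read_ft_force()); fs=f[2]; print(round(z,4),indock(read_eef_pos())[[0,2]].round(1),f.round(2),round(read_finger_gap(),4))
    if fs>13: break
pause(.3)
print(np.mean([read_ft_force() for _ in range(8)],0).round(2),indock(read_eef_pos()),read_finger_gap(),read_time_s())
for c in["wrist","side"]: cv2.imwrite(f"pics/{c}3.png",read_camera(c)[:,:,::-1])
s=cv2.imread("pics/side3.png")[140:290,200:380]; cv2.imwrite("pics/side3c.png",cv2.resize(s,None,fx=4,fy=4,interpolation=cv2.INTER_CUBIC))
```

```text
0.055 [-6.6 55.2] [-1.17  0.63  3.25] 0.0722
0.054 [-6.5 54.1] [-0.73 -0.15  4.12] 0.072
0.053 [-6.6 53. ] [-0.64  1.11  3.52] 0.0718
0.052 [-6.6 52. ] [-1.02  0.08  4.6 ] 0.0723
0.051 [-7.1 50.9] [-1.85  0.58  5.73] 0.072
0.05 [-7.1 50.1] [-2.26 -0.4   5.75] 0.072
0.049 [-7.1 49.2] [-2.27  0.34  6.79] 0.072
0.048 [-7.  48.7] [-4.6  -0.26  8.64] 0.0719
0.047 [-6.9 48.5] [-5.92 -0.57 12.98] 0.072
0.046 [-6.8 48.4] [-7.3  -0.54 17.25] 0.0721
[-6.96  0.04 16.54] [-6.79396166 41.68189421 48.33758712] 0.07217696731286188 13.7
```

View pics/wrist3.png

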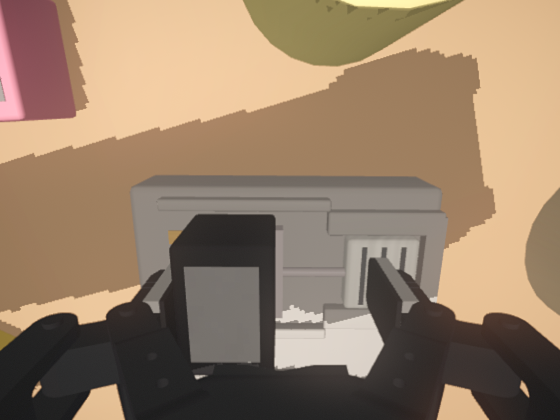

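View pics/side3c.png

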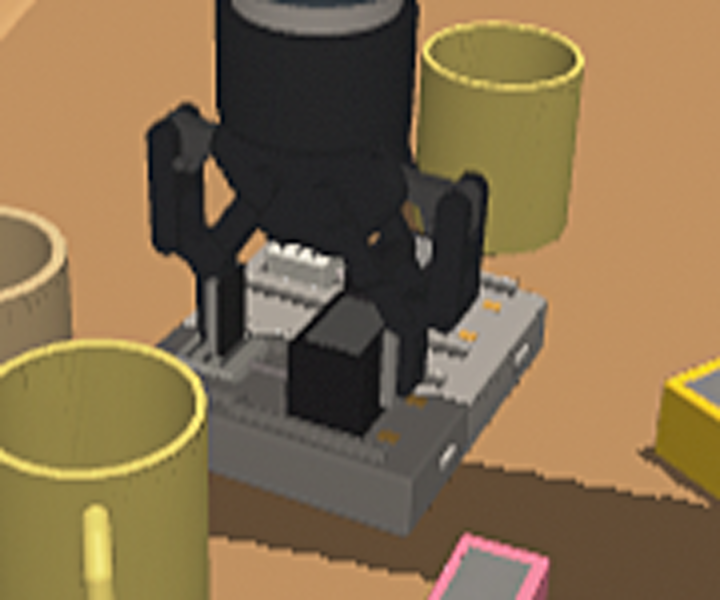

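The wrist view shows the battery (columns 187–275) up against the front finger and standing upright. A gap has opened behind it, with the ram at (280,250). The side crop agrees, and the hard stop was felt at z≈0.0485. As a last check I'll compare its position with a projection and check that it is still.

Run:
```python
from h import *
P=camera_params("wrist"); im=read_camera("wrist")
print("moved px", np.abs(im.astype(int)-cv2.imread("pics/wrist3.png")[:,:,::-1]).max())
d=tip_of("wrist","tall_battery_center"); print([(a["confidence"],a["at"],indock(atz("wrist",a["at"],.049,P)).round(1).tolist()) for a in d])
im=read_camera("side"); P=camera_params("side")
print([(a["confidence"],a["at"],indock(atz("side",a["at"],.049,P)).round(1).tolist()) for a in tip_of("side","tall_battery_center")])
print([(a["confidence"],a["at"],indock(atz("side",a["at"],.041,P)).round(1).tolist()) for a in tip_of("side","slim_battery_center")])
P=camera_params("wrist")
for x in(-.022,-.026,-.03): print(x,proj("wrist",[dk(x+a,y,.068) for a,y in[(-.017,.067),(.017,.067),(.017,.017),(-.017,.017)]],P).round(0).tolist())
pause(.5); print(np.mean([read_ft_force() for _ in range(8)],0).round(2),read_time_s())
```

```text
moved px 32
[(0.96, [1.2, 57.5], [-98.2, 125.6, 49.0])]
[(0.87, [383.4, 248.6], [-178.0, 18.0, 49.0]), (0.76, [288.1, 232.4], [-29.2, 48.7, 49.0]), (0.58, [319.6, 295.4], [-129.4, 161.4, 49.0])]
[(0.49, [299.2, 209.0], [-10.0, -38.8, 41.0]), (0.34, [225.3, 292.7], [-11.5, 208.0, 41.0])]
-0.022 [[177.0, 246.0], [285.0, 246.0], [284.0, 378.0], [189.0, 378.0]]
-0.026 [[165.0, 246.0], [272.0, 246.0], [273.0, 378.0], [177.0, 378.0]]
-0.03 [[152.0, 246.0], [260.0, 246.0], [262.0, 378.0], [166.0, 378.0]]
[-8.23 -0.48 16.51] 14.55
```

Run:
```python
from h import *
print(sign_off(), read_time_s())
```

```text
the job is handed in; nothing more can be done
the job is handed in; nothing more can be done
```

I pressed bay A's eject key fully down with the rear fingertip, with the front fingertip already standing about 14–15 mm ahead of the tall battery. The battery sprang out and is trapped against the front finger. I handed the job in holding it like that at about 14.6 s; no verdict was reported.

Last checks:
- **Key:** contact came at TCP height of about 57 mm and the hard stop at about 48.4 mm, so the key is down its full travel of roughly 9 mm. The vertical force was steady at about 16.5 N.
- **Tall battery:** it stands upright in the images. The wrist view puts its centre at about dock x = −25 mm, roughly 16 mm forward of its seat. The side camera's network says −29 mm; both are inside the limits.
- **Pressing on the front finger:** I did not measure this separately. It rests on the pictures, which show the battery up against the finger, and on 7–8 N of horizontal force towards the front. Part of that force may be friction on the key.
- **Slim battery:** the side camera finds it where it was at the start, with a low confidence of 0.49.
- **Mugs and tape roll:** I kept clear of them and did not measure them again.

Two checks were weak:
- **Network in the wrist view:** in the final wrist picture it reported only the pink look-alike, so I measured the battery from its edges there instead.
- **Stillness:** the comparison of two wrist pictures was not conclusive. They differed by up to 32 grey levels, and I did not check where.

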